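# Weigh the vial on the beam balance and file it by weight

### The arm

A 6-joint arm with a two-finger parallel gripper is mounted at the origin on a cart in front of the work surface, level with it; the furniture and walls round the work are solid. World frame = base frame: x ahead of the robot, y to its left, z up, the work surface at z = 0. Lengths are in m, angles in rad, forces in N, time in s.
With the tool pointing down it reaches from about 0.3 to 0.85 m from the base axis. Payload 5.4 kg.
Tool frame: the origin (TCP) lies at the very end of the fingers, on their centre line; the grasp point (between the pads) lies 19 mm behind it; z points along the fingers, y is the line along which they close (so a half turn about z gives the same grasp; the last joint's range is limited). The gripper opens to 85 mm and grips with 20 to 120 N. Pads are 22 mm wide; open, the fingers measure 114 mm over their backs; the gripper's body (76 mm by 85 mm) begins 54 mm behind the grasp point. The pads swing forward as they close: fully open they stand 13 mm farther back than shut.
Start: joints at [-1.48, 0.158, 1.597, -0, 1.386, -0.21], TCP at [0.17, -0.549, 0.231] pointing down, gripper open.
Joint ranges: [-2.91, 2.91], [-0.94, 2.29], [0.18, 2.7], [-1.29, 4.43], [0.17, 2.64], [-3, 3]. Speed limits (rad/s): [2.57, 2.57, 3.14, 3.14, 3.14, 3.14].

### API

Orientations are given as a unit quaternion [x, y, z, w].
In Python, from plant import robot, get_image gives the robot as it stands.
- The arm moves only by the shell command python3 -m inch 'ROWS' [FORCE]. ROWS is JSON, a list of rows, each a list of 7 numbers: the turn, a rotation vector about the tool's x, y, z in degrees, then the shift along the tool's x, y, z in mm, then the gripper's target within -1 to 1 (fully open at 1, half-way at 0, shut at -1). In form: [[wx, wy, wz, x, y, z, gripper], ...]. A call has 1 to 5 rows; each row shifts and turns the commanded pose from where the row before left it, along the tool's axes as they then stand; what a row does not reach is not made up. A row lasts 1/8 s, in which the tool goes at most 62.5 mm and 10.7 degrees, less where a joint would pass 70% of its speed; a pose out of reach is approached as far as the arm can. A call with a gripper value outside its range is refused whole. The fingers move at their own pace and stop on an object; FORCE is the grip in N (left out, the last holds). Time passes only in rows, so rows that do not move let the fingers close. It gives the time, the measured TCP pose, the force, the opening and the grip force at its end, in the units of the state.
- robot.get_obs(): the state, without advancing time (a new reading comes with each control period).
- get_image(name): name is "scene" or "top" or "wrist"; returns a dict with "frame" (384x512x3 uint8, red, green, blue), "depth" (384x512 float32, m along the optical axis (not along the pixel's ray), 0 where there is no reading), "mtx" (3x3 intrinsics, pixels), "world_from_camera" (4x4, takes a point from camera to world coordinates). Camera axes: x right, y down, z forward; pixel columns grow to the right and rows downward; lengths in m; the calibration is good to about 2 mm. A picture is of the moment at which its call begins.
- robot.sign_off(): hands the job in; it is judged then, once.
The state is a dict: "clock": time; "joint_pos": joint angles; "qvel": joint speeds; "joint_torque": joint torques, N m; "tcp_pos": TCP position; "tool_rot": TCP orientation; "force": force on the tool from outside, world axes, zero at the start; "ft_torque": the same for the moment, N m; "width": finger opening in m; "gripper_force": force on a finger pad.
Only numpy, scipy, OpenCV 4.12 (cv2) and the standard library are available. Lean on these libraries where they do the work, as an engineer would, in place of code of your own. Each camera call takes 0.05 s, during which the arm holds its last target. There are 200 camera calls.

### The job

Set the red-capped sample vial on the pan of the beam balance, let go of it and see which way the beam tips: if the pan sinks the vial is heavy and belongs in the orange lane, if the pan stays up it is light and belongs in the blue lane. Stand it upright in the front end of its lane and slide it gently along the lane until it drops into the pocket in front of the end stop; how far along the pocket lies is set differently each time, so feel for it, and never press the glass with more than 15 N against the lane or its stop, or 20 N on the pan. Leave the vial standing there and all the other things where they are.

Things in the scene. Friction and masses are not known exactly. Their poses are not given: they have to be found in the camera images.
- vial: glass sample vial with red screw cap, standing upright, the only one with a red cap: body 35 mm diameter up to 60 mm height, cap 28 mm diameter, 80 mm tall over all; weighs 75 to 225 g, which cannot be seen. Origin: centre of its underside, z up along its axis.
- balance: beam balance fixed to the worktop: grey base plate 90 x 240 x 12 mm with a steel post, pivot 85 mm above the worktop, post top at 97 mm. Origin: centre of the base's underside. The beam lies along its y axis: pan on the -y arm, 140 mm from the pivot, brass counterpoise on the +y arm. It tips over at a vial of about 150 g.
- pan (a point): centre of the pan's upper face: steel cup on the beam, 44 mm wide inside, rim 7 mm high. An upright bracket 32 mm from its centre toward the pivot rises 50 mm to the beam, so keep the fingers on the two sides along the balance's x axis. Empty, the pan's face is 46 mm above the worktop; it gives way downward by up to 22 mm under a light push.
- beam (a joint): tilt of the beam in rad: -0.08 = pan fully up (empty, or light vial), +0.08 = pan fully down (heavy vial); it swings over slowly, allow 1 s after letting go
- lane_heavy: orange lane for heavy vials, fixed: channel 40 mm wide, aluminium walls 22 mm high. Origin on its centre line at worktop level; x runs to the end stop (22 mm high). Orange floor 10 mm above the worktop, level from x = -110 mm to a pocket right before the stop, 44 mm long, 6 mm deep. The stop is sprung: gives 6 mm at 1 N/mm, then is rigid. Pocket centre anywhere in x = 10 to 80 mm (not measured).
- lane_light: lane for light vials, the same in blue: blue floor, stripes and end stop; same origin, axes and sizes, its pocket set independently of the other's
- black_vial: bystander: larger glass vial with black cap, 42 mm diameter, 95 mm tall; origin at the centre of its underside
- tamper: bystander: steel tamper standing on its foot, 23 mm wide, 83 mm tall; origin at the centre of its underside
- brass_tube: bystander: brass sample tube lying on the worktop, 16 x 76 mm; origin at its middle on the worktop
- screwdriver: bystander: small screwdriver with red handle lying on the worktop, 148 mm long; origin at its middle on the worktop
Mind the look-alikes: they are no part of the job. Leave any purple or turquoise look-alike of the vial alone.

How it is judged:
By the outcome, as a careful person would: the job done as asked, in the order asked, and still so for the second after the job is handed in, with the robot touching nothing.
It also fails if it takes over 64 s, if anything falls off the work surface, if the arm or the gripper's body presses on something with over 40 N, if the wrist force passes 120 N, or if a joint passes its speed limit or range.

## Working session

There is one attempt and no reset: what is moved stays moved. The work goes in short steps, Python scripts to look and compute and a shell command to move; the robot and the scene stay as the last step left them, time stands still between calls to the robot, and variables do not carry over. Pictures are saved under pics/ and viewed, at most 10 in all, crops included, and the job is handed in when it is done.

```bash
mkdir -p pics; ls; cat > h.py <<'E'
import numpy as np, cv2
from plant import robot, get_image
def pts(im):
    d=im["depth"];K=im["mtx"];T=im["world_from_camera"]
    v,u=np.mgrid[:d.shape[0],:d.shape[1]]
    p=np.stack([(u-K[0,2])/K[0,0]*d,(v-K[1,2])/K[1,1]*d,d],-1)
    w=p@T[:3,:3].T+T[:3,3]; w[d==0]=np.nan
    return w
def save(im,n,crop=None,s=1):
    f=im["frame"][:,:,::-1]
    if crop: a,b,c,d=crop; f=f[b:d,a:c]
    cv2.imwrite("pics/"+n,cv2.resize(f,None,fx=s,fy=s,interpolation=cv2.INTER_CUBIC))
E
python3 - <<'E'
from h import *
a=get_image("top");b=get_image("scene")
np.save("top.npy",a,allow_pickle=True);np.save("scene.npy",b,allow_pickle=True)
save(a,"top.png",s=1.5);save(b,"scene.png",s=1.5)
print(a["world_from_camera"],b["world_from_camera"],a["mtx"])
print(robot.get_obs())
E
```

```text
pics
[[-0.05351701 -0.97721598  0.2053895   0.28427971]
 [-0.99855771  0.0514881  -0.01521418 -0.02479371]
 [ 0.00429242 -0.20590749 -0.97856205  1.28409941]
 [ 0.          0.          0.          1.        ]] [[-0.62923262 -0.47230412  0.61724803 -0.24613116]
 [-0.7769976   0.36339769 -0.51402028  0.61232697]
 [ 0.01846739 -0.80303856 -0.59564085  0.8235288 ]
 [ 0.          0.          0.          1.        ]] [[418.33166297   0.         258.40078448]
 [  0.         418.33166297 189.55643736]
 [  0.           0.           1.        ]]
{'clock': 0.1, 'joint_pos': array([-1.48010327e+00,  1.58962574e-01,  1.59811665e+00,  3.78832976e-05,
        1.38621192e+00, -2.10081041e-01]), 'qvel': array([-0.00038462, -0.00221193, -0.00268836,  0.00051628, -0.00091452,
       -0.00090439]), 'joint_torque': array([-4.44896344e-06, -3.96990430e+01, -3.32336783e+01, -2.28865997e-04,
        4.16911716e-03,  1.53630879e-05]), 'tcp_pos': array([ 0.17030025, -0.54863251,  0.23042336]), 'tool_rot': array([ 9.88713330e-01,  1.49817318e-01,  6.92486565e-05, -8.46624612e-04]), 'force': array([-0.16110355, -0.76090364, -0.45658136]), 'ft_torque': array([ 0.00654948,  0.01568743, -0.04682386]), 'gripper_force': 0.0, 'width': 0.08546801761756205}
```

View pics/top.png

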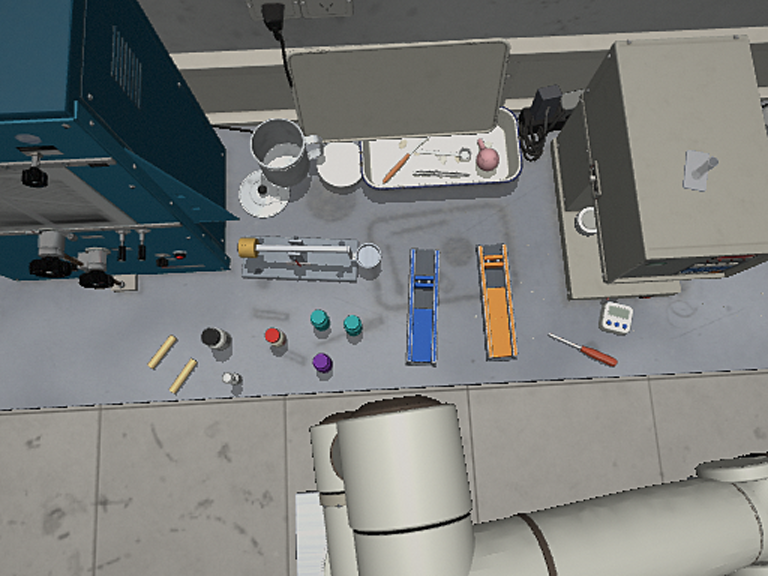

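View pics/scene.png

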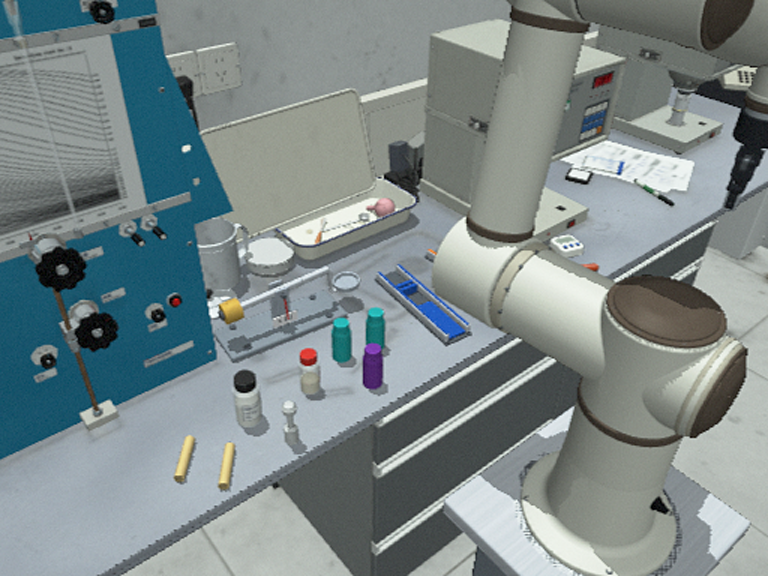

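The top view shows the red-capped vial at about (275,335). The turquoise (319,319), (353,325) and purple (322,362) look-alikes have different cap colours, and the black-capped vial is at (213,337). The pan is at (369,256). The blue lane runs (423,250–363) and the orange lane (497,245–358), with the front ends toward the robot. Next I'll measure and confirm the vial in a crop.

```bash
python3 - <<'E'
from h import *
a=np.load("top.npy",allow_pickle=True).item();b=np.load("scene.npy",allow_pickle=True).item()
save(a,"crop.png",(130,150,360,260),3.4)
for n,im in(("top",a),("scene",b)):
    w=pts(im);hsv=cv2.cvtColor(im["frame"],cv2.COLOR_RGB2HSV);H,S,V=cv2.split(hsv)
    onT=(w[...,2]>-.01)&(w[...,2]<.2)&(w[...,0]>.25)&(w[...,0]<.8)
    for c,m in dict(red=((H<6)|(H>174))&(S>150),teal=(H>80)&(H<95)&(S>120)&(w[...,2]>.03),purple=(H>130)&(H<150)&(S>100),blue=(H>100)&(H<122)&(S>150),orange=(H>8)&(H<20)&(S>170),black=(V<60)&(w[...,2]>.07)).items():
        k,L,st,ce=cv2.connectedComponentsWithStats((m&onT).astype(np.uint8))
        for i in range(1,k):
            if st[i,4]<30: continue
            p=w[L==i]; z=np.nanpercentile(p[:,2],95); t=p[p[:,2]>z-.006]
            print(n,c,st[i],"top",z.round(3),((t.min(0)+t.max(0))/2).round(3),"med",np.median(p,0).round(3),"ext",p.min(0).round(3),p.max(0).round(3))
            if c in("blue","orange") and st[i,4]>300:
                q=p[abs(p[:,2]-.01)<.006][:,:2].astype(np.float32)
                if len(q)>50: r=cv2.minAreaRect(q*1000);print("   rect mm",np.round(r[0],1),np.round(r[1],1),round(r[2],2))
# pan
w=pts(a);r=w[158:184,234:258]
for v in range(158,184,2): print((r[v-158,::3,2]*1000).round())
w_=w[155:190,155:262]; 
g=(abs(w_[...,2]-.012)<.005); q=(w_[g][:,:2]*1000).astype(np.float32); print(cv2.minAreaRect(q))
E
```

```text
top red [177 219   9   9  69] top 0.084 [0.45  0.185 0.083] med [0.45  0.185 0.081] ext [0.437 0.173 0.071] [0.462 0.197 0.086]
top teal [207 207  12  13 117] top 0.084 [0.48  0.096 0.082] med [0.477 0.094 0.079] ext [0.464 0.079 0.031] [0.492 0.112 0.086]
top teal [229 210  12  13 116] top 0.084 [0.467 0.031 0.082] med [0.462 0.029 0.078] ext [0.45  0.014 0.032] [0.48  0.047 0.086]
top purple [209 236  12  13 120] top 0.083 [0.395 0.093 0.081] med [0.391 0.091 0.078] ext [0.378 0.076 0.014] [0.409 0.108 0.085]
top blue [273 184   2  26  30] top 0.027 [ 0.526 -0.09   0.025] med [ 0.518 -0.091  0.023] ext [ 0.487 -0.094  0.017] [ 0.564 -0.086  0.029]
top blue [277 184  12   3  35] top 0.024 [ 0.56  -0.12   0.021] med [ 0.56  -0.121  0.021] ext [ 0.556 -0.137  0.015] [ 0.564 -0.103  0.025]
top blue [276 188  13   4  39] top 0.028 [ 0.544 -0.117  0.025] med [ 0.544 -0.117  0.022] ext [ 0.54  -0.136  0.009] [ 0.552 -0.098  0.029]
top blue [289 190   3  33  39] top 0.026 [ 0.493 -0.138  0.024] med [ 0.487 -0.138  0.023] ext [ 0.443 -0.144  0.018] [ 0.542 -0.132  0.027]
top blue [275 206  
[... 2678 characters left out ...]
.157] [0.589 0.541 0.176]
scene black [156 247  14  15 153] top 0.097 [0.451 0.302 0.095] med [0.446 0.303 0.094] ext [0.433 0.287 0.077] [0.467 0.317 0.099]
[-0. -1.  0. -4. -2. -3. -1.  2.]
[ 8. 13. -2. -2.  2.  1.  2. -1.]
[ 7.  7. -1. 52. 51.  5. -1. -4.]
[12. 11. 52. 46. 45. 50.  0. -3.]
[13.  8. 47. 48. 46. 48. 54.  1.]
[58. 54. 48. 45. 48. 50. 50.  3.]
[59. 53. 46. 48. 46. 43. 50.  2.]
[46. 54. 46. 42. 52. 49. 46. -3.]
[ 9. 10. 43. 50. 44. 47. 56. -2.]
[14. 15. 49. 46. 45. 49. -3.  1.]
[14. 10.  1. 55. 54. -3. -1. -1.]
[11. 12. -3.  1. -1.  1. -3. -1.]
[11. 14. -1.  4.  0.  1.  0.  2.]
((620.8347778320312, 123.05220031738281), (296.0621032714844, 104.1095199584961), 86.84488677978516)
```

View pics/crop.png

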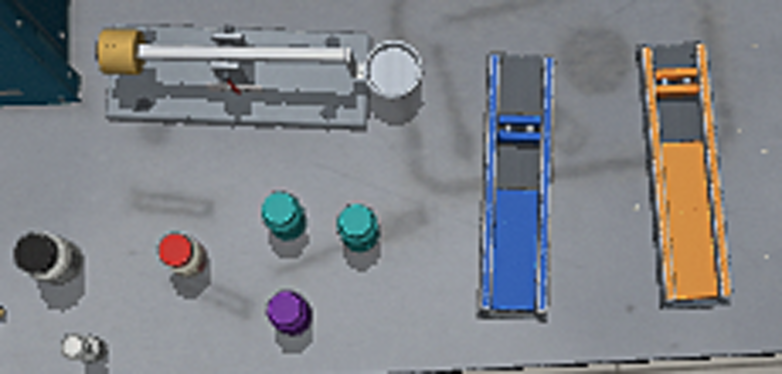

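The crop confirms the only red cap is the vial at crop (176,250), world (0.450, 0.186), 80 mm tall. One more measurement covers the pan centre, beam direction and lane lines.

```bash
python3 - <<'E'
from h import *
for n in("top","scene"):
    im=np.load(n+".npy",allow_pickle=True).item(); w=pts(im)
    X,Y,Z=w[...,0],w[...,1],w[...,2]
    m=(abs(X-.60)<.05)&(abs(Y+.005)<.035)&(Z>.036)&(Z<.062)
    q=(w[m][:,:2]*1000).astype(np.float32); print(n,"pan",len(q),cv2.minEnclosingCircle(q),((q.min(0)+q.max(0))/2), np.ptp(q,axis=0))
    b=(abs(X-.61)<.06)&(Y>.03)&(Y<.25)&(Z>.07)&(Z<.13); q=w[b]*1000
    print("beam",len(q)); 
    for y in range(40,250,30):
        s=q[abs(q[:,1]-y)<10]; 
        if len(s): print(y,np.median(s,0).round(1))
    for c,(x0,x1,y0,y1) in dict(blue=(.36,.64,-.17,-.05),orange=(.37,.65,-.32,-.215)).items():
        r=(X>x0)&(X<x1)&(Y>y0)&(Y<y1)&(Z>.017)&(Z<.03); q=(w[r]*1000)
        for x in range(390,620,20):
            s=q[abs(q[:,0]-x)<10]
            if len(s)>3: 
                l=s[:,1]; mid=(l.min()+l.max())/2; L=l[l>mid];R=l[l<=mid]
                print(c,x,len(s),np.median(L).round(1),np.median(R).round(1), ((np.median(L)+np.median(R))/2).round(1))
E
```

```text
top pan 249 ((605.2500610351562, -1.165207862854004), 31.14466667175293) [605.83966    -0.6574507] [52.626953 61.234825]
beam 521
40 [608.6  38.8  97.9]
70 [612.8  71.2  96.2]
100 [614.9 101.   93.1]
130 [616.8 131.1  91.2]
160 [620.2 160.3  88.4]
190 [623.  190.4  86.1]
220 [623.5 219.2  93.7]
blue 390 27 -77.3 -128.0 -102.7
blue 410 48 -80.4 -129.4 -104.9
blue 430 39 -82.0 -130.7 -106.4
blue 450 44 -83.5 -134.5 -109.0
blue 470 42 -84.8 -136.0 -110.4
blue 490 44 -86.4 -138.1 -112.2
blue 510 37 -90.1 -139.3 -114.7
blue 530 39 -91.5 -140.6 -116.0
blue 550 93 -100.3 -136.5 -118.4
blue 570 61 -96.8 -143.6 -120.2
blue 590 38 -98.0 -148.3 -123.1
blue 610 31 -99.5 -149.2 -124.3
orange 390 24 -241.7 -291.3 -266.5
orange 410 48 -241.4 -292.0 -266.7
orange 430 42 -240.9 -291.2 -266.0
orange 450 45 -242.0 -290.8 -266.4
orange 470 41 -240.1 -291.8 -265.9
orange 490 44 -242.0 -290.2 -266.1
orange 510 42 -240.8 -290.1 -265.4
orange 530 43 -239.9 -290.7 -265.3
orange 550 41 -240.7 -290.5 -265.6
orange 570 46 -242.1 -288.9 -265.5
orange 590 96 -247.7 -282.9 -265.3
orange 610 40 -240.7 -290.0 -265.4
scene pan 223 ((608.7388916015625, -3.0110230445861816), 32.99201965332031) [605.01184    -2.9884892] [55.610046 65.62883 ]
beam 640
40 [606.3  38.1  95.8]
70 [610.3  70.1  95.7]
100 [611.9 100.4  93.3]
130 [606.2 133.4  92.1]
160 [617.6 161.4  87.8]
190 [619.5 189.7  86.2]
220 [613.3 222.2  92. ]
blue 390 37 -77.0 -126.3 -101.6
blue 410 37 -78.3 -128.4 -103.4
blue 430 41 -80.7 -130.9 -105.8
blue 450 40 -82.2 -131.9 -107.1
blue 470 37 -85.1 -134.3 -109.7
blue 490 42 -86.3 -135.5 -110.9
blue 510 35 -87.3 -139.0 -113.1
blue 530 38 -88.9 -139.6 -114.3
blue 550 85 -102.0 -132.4 -117.2
blue 570 50 -94.8 -144.0 -119.4
blue 590 35 -96.2 -145.7 -121.0
blue 610 30 -97.8 -147.7 -122.7
orange 610 16 -237.3 -244.6 -240.9
```

```bash
python3 -m inch '[[0,0,-9.6,0,0,0,1],[0,0,-9.6,0,0,0,1],[0,0,-9.6,0,0,0,1],[0,0,-9.6,0,0,0,1],[0,0,-9.6,0,0,0,1]]'; python3 -m inch '[[0,0,-9.7,0,0,0,1],[0,0,-9.7,0,0,0,1],[0,0,0,50,20,0,1],[0,0,0,50,20,0,1],[0,0,0,50,20,0,1]]'
```

```text
clock: 0.72
tcp_pos: [0.1703, -0.5488, 0.2307]
tool_rot: [0.841, 0.541, 0.0, -0.001]
force: [-0.3, -0.5, -0.8]
width: 0.0855
gripper_force: 0.0
clock: 1.35
tcp_pos: [0.2445, -0.4037, 0.2307]
tool_rot: [0.74, 0.673, 0.0, -0.0]
force: [-0.3, -0.4, 1.4]
width: 0.0856
gripper_force: 0.0
```

```bash
python3 -m inch '[[0,0,0,55,13.5,0,1],[0,0,0,55,13.5,0,1],[0,0,0,55,13.5,0,1],[0,0,0,55,13.5,0,1],[0,0,0,55,13.5,0,1]]'; python3 -m inch '[[0,0,0,55,13.5,0,1],[0,0,0,55,13.5,0,1],[0,0,0,55,13.5,0,1],[0,0,0,55,13.5,0,1],[0,0,0,55,13.5,0,1]]';  python3 -m inch '[[0,0,0,56,14,0,1],[0,0,0,0,0,0,1],[0,0,0,0,0,0,1]]'; python3 - <<'E'
from h import *
im=get_image("wrist"); np.save("w1.npy",im,allow_pickle=True)
w=pts(im);H,S,V=cv2.split(cv2.cvtColor(im["frame"],cv2.COLOR_RGB2HSV))
m=((H<6)|(H>174))&(S>150)&(w[...,2]>.06)
p=w[m];print(len(p),np.percentile(p,[2,50,98],axis=0).round(4)); v,u=np.nonzero(m);print(u.mean(),v.mean())
save(im,"w1.png")
E
```

```text
clock: 1.98
tcp_pos: [0.3371, -0.1362, 0.2311]
tool_rot: [0.74, 0.673, 0.0, 0.0]
force: [1.0, -0.6, -0.5]
width: 0.0855
gripper_force: 0.0
clock: 2.6
tcp_pos: [0.4301, 0.1316, 0.2311]
tool_rot: [0.739, 0.673, -0.0, 0.0]
force: [0.0, -1.1, 0.2]
width: 0.0853
gripper_force: 0.0
clock: 2.98
tcp_pos: [0.4487, 0.1837, 0.2308]
tool_rot: [0.739, 0.673, -0.001, -0.0]
force: [-0.1, -0.4, 0.5]
width: 0.0852
gripper_force: 0.0
630 [[0.4408 0.1718 0.0778]
 [0.4527 0.1842 0.0791]
 [0.4643 0.196  0.0806]]
263.06031746031744 171.71428571428572
```

View pics/w1.png

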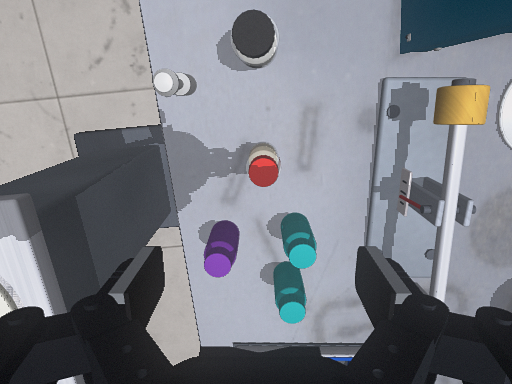

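The wrist view shows the red cap at (263,172), with open space on both finger sides. The estimate holds within 3 mm, so I'll descend and grip.

```bash
python3 -m inch '[[0,0,0,1,3,50,1],[0,0,0,0,0,50,1],[0,0,0,0,0,50,1],[0,0,0,0,0,33,1],[0,0,0,0,0,20,1]]' 25; python3 -m inch '[[0,0,0,0,0,0,-0.3],[0,0,0,0,0,0,-0.3],[0,0,0,0,0,0,-0.3],[0,0,0,0,0,0,-0.3],[0,0,0,0,0,0,-0.3]]' 25;  python3 -m inch '[[0,0,0,0,0,0,-0.3],[0,0,0,0,0,-30,-0.3],[0,0,0,0,0,-40,-0.3],[0,0,0,0,0,-40,-0.3],[0,0,0,0,0,0,-0.3]]'
```

```text
clock: 3.65
tcp_pos: [0.451, 0.183, 0.0266]
tool_rot: [0.74, 0.672, -0.001, -0.001]
force: [0.8, 0.2, 0.5]
width: 0.0854
gripper_force: 0.0
clock: 4.28
tcp_pos: [0.4532, 0.1846, 0.0298]
tool_rot: [0.739, 0.673, 0.001, 0.001]
force: [-1.8, -1.3, 6.7]
width: 0.0341
gripper_force: 26.1
clock: 4.9
tcp_pos: [0.455, 0.1852, 0.1422]
tool_rot: [0.739, 0.673, 0.004, 0.002]
force: [0.1, 0.2, -1.8]
width: 0.0338
gripper_force: 25.8
```

```bash
python3 -m inch '[[0,0,0,0,0,-25,-0.3],[0,0,0,-44,0,0,-0.3],[0,0,0,-44,0,0,-0.3],[0,0,0,-44,0,0,-0.3],[0,0,0,-44,0,0,-0.3]]'; python3 -m inch '[[0,0,0,0,33,0,-0.3],[0,0,0,0,33,0,-0.3],[0,0,0,0,0,0,-0.3],[0,0,0,0,0,0,-0.3],[0,0,0,0,0,0,-0.3]]'; python3 - <<'E'
from h import *
im=get_image("wrist"); w=pts(im);X,Y,Z=[w[...,i] for i in range(3)]
m=(abs(X-.61)<.05)&(abs(Y+.005)<.04)&(Z>.036)&(Z<.062)
q=(w[m]*1000).astype(np.float32);print(len(q),cv2.minEnclosingCircle(q[:,:2]),q.min(0),q.max(0),np.median(q,0))
save(im,"w2.png"); o=robot.get_obs();print(o["tcp_pos"],o["force"])
m=(abs(X-o["tcp_pos"][0])<.05)&(abs(Y-o["tcp_pos"][1])<.04)
E
```

```text
clock: 5.52
tcp_pos: [0.4346, 0.0084, 0.162]
tool_rot: [0.739, 0.673, -0.001, -0.001]
force: [0.1, -1.1, -1.7]
width: 0.0338
gripper_force: 25.8
clock: 6.15
tcp_pos: [0.5004, 0.0037, 0.1627]
tool_rot: [0.739, 0.673, -0.0, -0.001]
force: [0.3, -0.1, -2.7]
width: 0.0338
gripper_force: 26.0Traceback (most recent call last):
  File "<stdin>", line 4, in <module>
cv2.error: OpenCV(4.12.0) /io/opencv/modules/imgproc/src/shapedescr.cpp:201: error: (-215:Assertion failed) count >= 0 && (depth == CV_32F || depth == CV_32S) in function 'minEnclosingCircle'
```

```bash
python3 - <<'E'
from h import *
def ray(im,u,v,z):
    K=im["mtx"];T=im["world_from_camera"];d=T[:3,:3]@np.linalg.solve(K,[u,v,1]);c=T[:3,3];return c+d*(z-c[2])/d[2]
a=get_image("top");b=get_image("scene")
a0=np.load("top.npy",allow_pickle=True).item();b0=np.load("scene.npy",allow_pickle=True).item()
print(ray(a0,245.9,170.3,.053),ray(b0,230,188,.053))
A=cv2.resize(a["frame"][130:210,200:306,::-1],None,fx=5,fy=5)
A0=cv2.resize(a0["frame"][130:210,200:306,::-1],None,fx=5,fy=5)[:, :]
B0=cv2.resize(b0["frame"][160:220,190:265,::-1],(530,400))
cv2.imwrite("pics/c2.png",cv2.resize(np.hstack([A0,B0]),(795,300)))
o=robot.get_obs();print(o["tcp_pos"])
E
```

```text
[ 0.60433546 -0.00922718  0.053     ] [ 0.60142044 -0.00190054  0.053     ]
[0.5009854  0.00350712 0.16330833]
```

View pics/c2.png

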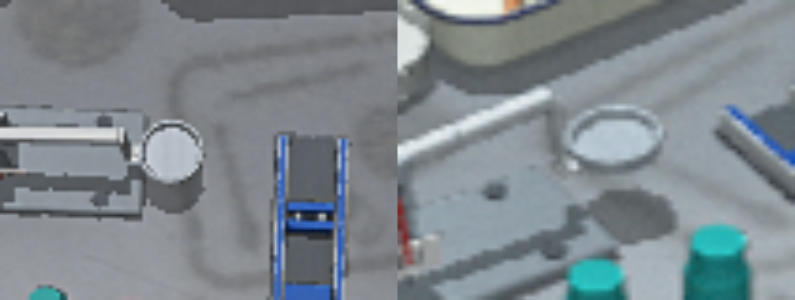

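The pan ring centre is at (172,151) on the left and (614,134) on the right. That puts it at about (0.605, -0.0065), consistent with the depth fit. I'll move over it and descend in stages.

```bash
python3 -m inch '[[0,0,0,0,35,0,-0.3],[0,0,0,0,35,0,-0.3],[0,0,0,0,34.5,0,-0.3],[0,0,0,0,0,30,-0.3],[0,0,0,0,0,30,-0.3]]';python3 -m inch '[[0,0,0,0,0,0,-0.3],[0,0,0,0,0,10,-0.3],[0,0,0,0,0,5,-0.3],[0,0,0,0,0,0,-0.3],[0,0,0,0,0,0,-0.3]]'; python3 - <<'E'
from h import *
b=get_image("scene");a=get_image("top")
A=cv2.resize(a["frame"][130:210,200:306,::-1],(530,400));B=cv2.resize(b["frame"][160:220,190:265,::-1],(530,400))
cv2.imwrite("pics/c3.png",cv2.resize(np.hstack([A,B]),(795,300)))
print(robot.get_obs()["force"],robot.get_obs()["tcp_pos"])
E
```

```text
clock: 6.92
tcp_pos: [0.606, -0.0065, 0.1029]
tool_rot: [0.739, 0.673, 0.0, 0.0]
force: [0.0, -0.5, -1.3]
width: 0.0342
gripper_force: 26.1
clock: 7.55
tcp_pos: [0.6059, -0.0066, 0.0889]
tool_rot: [0.739, 0.673, 0.0, 0.0]
force: [0.3, 0.6, -1.2]
width: 0.0337
gripper_force: 26.0
[-0.55762502  0.33614898 -1.865153  ] [ 0.60583545 -0.00654025  0.0888204 ]
```

View pics/c3.png

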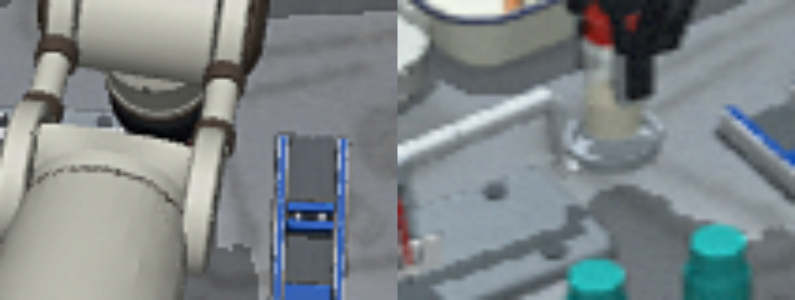

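The scene view shows the vial (613, bottom at about 140) centred over the pan ring (614,135). I'll lower it gently onto the pan.

```bash
python3 -m inch '[[0,0,0,0,0,4,-0.3],[0,0,0,0,0,4,-0.3],[0,0,0,0,0,3,-0.3],[0,0,0,0,0,0,-0.3],[0,0,0,0,0,0,-0.3]]';python3 -m inch '[[0,0,0,0,0,2,-0.3],[0,0,0,0,0,2,-0.3],[0,0,0,0,0,0,-0.3],[0,0,0,0,0,0,-0.3],[0,0,0,0,0,0,-0.3]]'; python3 - <<'E'
from h import *
b=get_image("scene")
f=b["frame"][130:225,175:285,::-1]
cv2.imwrite("pics/c4.png",cv2.resize(f,None,fx=6,fy=6,interpolation=cv2.INTER_CUBIC))
print(robot.get_obs()["force"],robot.get_obs()["tcp_pos"])
E
```

```text
clock: 8.28
tcp_pos: [0.6055, -0.0065, 0.0774]
tool_rot: [0.739, 0.673, -0.0, -0.0]
force: [-0.7, 0.5, -0.4]
width: 0.0342
gripper_force: 26.2
clock: 8.9
tcp_pos: [0.6056, -0.0065, 0.0734]
tool_rot: [0.739, 0.673, 0.0, 0.0]
force: [0.6, 1.8, -0.4]
width: 0.034
gripper_force: 26.2
[0.70618398 1.0042112  0.80143693] [ 0.6056672  -0.00649184  0.07345173]
```

View pics/c4.png

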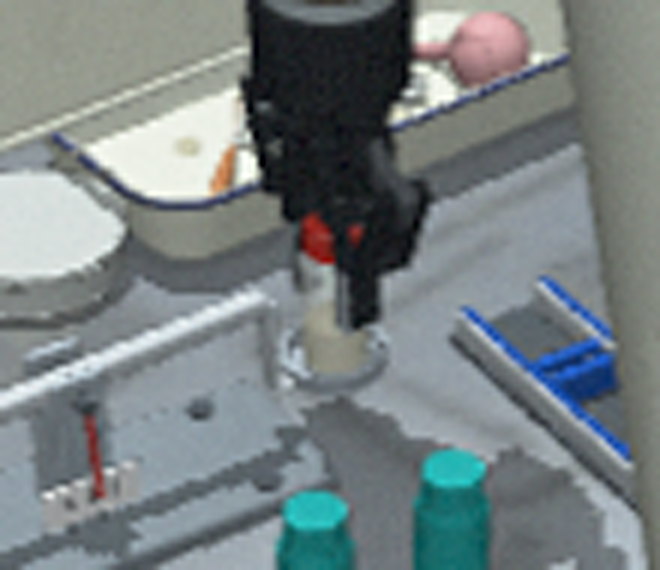

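The vial base sits inside the rim (330,360). I'll let go and watch the beam.

```bash
python3 -m inch '[[0,0,0,0,0,0,0.0],[0,0,0,0,0,0,0.3],[0,0,0,0,0,0,0.3],[0,0,0,0,0,0,0.3],[0,0,0,0,0,0,0.3]]';python3 -m inch '[[0,0,0,0,0,0,0.3],[0,0,0,0,0,0,0.3],[0,0,0,0,0,0,0.3],[0,0,0,0,0,0,0.3],[0,0,0,0,0,0,0.3]]';python3 -m inch '[[0,0,0,0,0,0,0.3],[0,0,0,0,0,0,0.3],[0,0,0,0,0,0,0.3],[0,0,0,0,0,0,0.3],[0,0,0,0,0,0,0.3]]'; python3 - <<'E'
from h import *
for n in("scene","top"):
    b=get_image(n); w=pts(b); X,Y,Z=w[...,0],w[...,1],w[...,2]
    q=w[(abs(X-.61)<.06)&(Y>.03)&(Y<.25)&(Z>.07)&(Z<.13)]*1000
    for y in range(40,250,30):
        s=q[abs(q[:,1]-y)<10]
        if len(s): print(n,y,len(s),np.median(s,0).round(1))
    if n=="scene":
        H,S,V=cv2.split(cv2.cvtColor(b["frame"],cv2.COLOR_RGB2HSV));m=((H<6)|(H>174))&(S>150)&(abs(X-.605)<.06)&(abs(Y)<.06)
        p=w[m];print("cap",len(p),np.median(p,0),p.min(0),p.max(0))
        f=b["frame"][130:225,175:285,::-1];cv2.imwrite("pics/c5.png",cv2.resize(f,None,fx=6,fy=6,interpolation=cv2.INTER_CUBIC))
E
```

```text
clock: 9.57
tcp_pos: [0.6054, -0.0065, 0.0733]
tool_rot: [0.739, 0.673, -0.0, -0.0]
force: [-0.4, 1.1, 0.5]
width: 0.0556
gripper_force: 0.0
clock: 10.2
tcp_pos: [0.6055, -0.0065, 0.0733]
tool_rot: [0.739, 0.673, 0.0, 0.0]
force: [-0.5, 0.6, -1.1]
width: 0.0555
gripper_force: 0.0
clock: 10.82
tcp_pos: [0.6055, -0.0065, 0.0733]
tool_rot: [0.739, 0.673, -0.0, 0.0]
force: [-0.5, 0.2, -0.3]
width: 0.0556
gripper_force: 0.0
scene 40 33 [605.9  40.   82.1]
scene 70 33 [609.9  71.   84.3]
scene 100 30 [611.5  99.3  86.1]
scene 130 91 [605.5 133.8  91.5]
scene 160 36 [617.8 159.4  91.7]
scene 190 39 [620.9 189.9  94.1]
scene 220 93 [613.1 220.9 105.9]
cap 57 [0.60201206 0.00062705 0.10255785] [ 0.57670307 -0.01438985  0.08094502] [0.63476686 0.00934638 0.13029132]
top 40 2 [616.3  32.6  78.3]
top 130 90 [617.6 132.6  90.7]
top 160 30 [618.9 159.5  91.8]
top 190 33 [622.7 191.1  94.2]
top 220 105 [622.8 219.9 108. ]
```

View pics/c5.png

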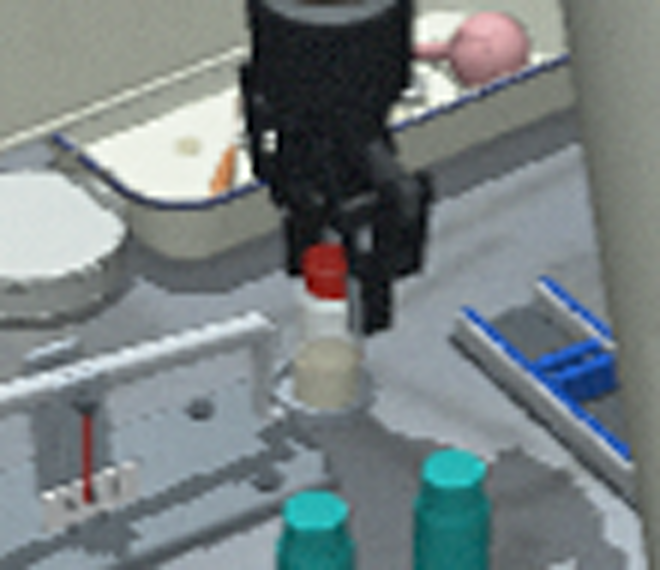

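The beam has flipped: its pan end dropped from z 98 to 82 and the counterpoise side rose. The vial stands on the sunken pan (327,380), so it is **heavy and goes in the orange lane**. I'll regrasp, tilting 4.6° to match the pan.

```bash
python3 -m inch '[[0,0,0,4,0,12,0.3],[0,4.6,0,0,0,11,0.3],[0,0,0,0,0,0,0.3],[0,0,0,0,0,0,-0.1],[0,0,0,0,0,0,-0.3]]' 25; python3 -m inch '[[0,0,0,0,0,0,-0.3],[0,0,0,0,0,0,-0.3],[0,0,0,0,0,0,-0.3],[0,0,0,0,0,0,-0.3],[0,0,0,0,0,-5,-0.3]]'; python3 -m inch '[[0,0,0,0,0,-8,-0.3],[0,0,0,0,0,-25,-0.3],[0,-4.6,0,0,0,-35,-0.3],[0,0,0,0,0,-30,-0.3],[0,0,0,0,0,0,-0.3]]'
```

```text
clock: 11.55
tcp_pos: [0.6061, -0.0023, 0.0508]
tool_rot: [0.739, 0.673, 0.029, -0.027]
force: [-1.2, -1.0, -0.4]
width: 0.0339
gripper_force: 24.9
clock: 12.18
tcp_pos: [0.6055, -0.003, 0.0549]
tool_rot: [0.739, 0.673, 0.029, -0.027]
force: [-0.6, -0.9, -1.1]
width: 0.0341
gripper_force: 25.1
clock: 12.8
tcp_pos: [0.6073, -0.0086, 0.1562]
tool_rot: [0.739, 0.673, 0.002, 0.003]
force: [0.9, 0.2, -2.5]
width: 0.034
gripper_force: 25.6
```

```bash
python3 -m inch '[[0,0,-5.8,0,0,0,-0.3],[0,0,0,-43,-30,0,-0.3],[0,0,0,-43,-30,0,-0.3],[0,0,0,-43,-30,0,-0.3],[0,0,0,-43,-30,0,-0.3]]'; python3 -m inch '[[0,0,0,-43,-30,0,-0.3],[0,0,0,-42,-30,0,-0.3],[0,0,0,0,0,0,-0.3],[0,0,0,0,0,0,-0.3],[0,0,0,0,0,0,-0.3]]'
python3 - <<'E'
from h import *
o=robot.get_obs();print(o["tcp_pos"],o["force"])
for n in("wrist","top","scene"):
    im=get_image(n);w=pts(im);X,Y,Z=[w[...,i] for i in range(3)]
    H,S,V=cv2.split(cv2.cvtColor(im["frame"],cv2.COLOR_RGB2HSV))
    m=((H<6)|(H>174))&(S>150)&(Z>.08)&(Z<.26)&(Y<-.1);p=w[m]
    if m.sum()>5:print(n,m.sum(),np.median(p,0).round(4),p.min(0).round(3),p.max(0).round(3))
    for x in range(390,590,25):
        s=w[(abs(X-x/1000)<.0125)&(abs(Y+.266)<.045)&(Z>.017)&(Z<.03)]*1000
        if len(s)>8:
            l=s[:,1];L=l[l>-266];R=l[l<=-266]
            if len(L)>3 and len(R)>3: print(n,x,len(L),len(R),np.median(L).round(1),np.median(R).round(1),((np.median(L)+np.median(R))/2).round(1))
    if n=="wrist": save(im,"w3.png")
E
```

```text
clock: 13.42
tcp_pos: [0.4845, -0.182, 0.1511]
tool_rot: [0.704, 0.71, -0.0, -0.001]
force: [-0.3, -1.2, -2.2]
width: 0.0342
gripper_force: 25.8
clock: 14.05
tcp_pos: [0.4275, -0.2655, 0.1523]
tool_rot: [0.704, 0.71, 0.0, -0.001]
force: [0.1, -0.2, -0.5]
width: 0.0341
gripper_force: 25.8
[ 0.42753709 -0.26547117  0.15232951] [ 0.06235644 -0.20211139 -0.47765555]
wrist 5987 [ 0.4282 -0.2606  0.2045] [ 0.414 -0.277  0.186] [ 0.445 -0.251  0.226]
wrist 390 148 125 -243.7 -292.8 -268.3
wrist 415 347 70 -243.5 -290.7 -267.1
wrist 440 359 46 -243.4 -290.1 -266.7
wrist 465 355 300 -243.0 -291.9 -267.4
wrist 490 356 307 -242.8 -291.6 -267.2
wrist 515 355 303 -242.5 -291.5 -267.0
wrist 540 352 303 -242.6 -291.3 -266.9
wrist 565 357 291 -242.1 -291.1 -266.6
top 540 25 20 -240.2 -289.6 -264.9
top 565 27 27 -239.5 -289.5 -264.5
scene 62 [ 0.4245 -0.2555  0.2028] [ 0.413 -0.27   0.19 ] [ 0.447 -0.249  0.209]
```

View pics/w3.png

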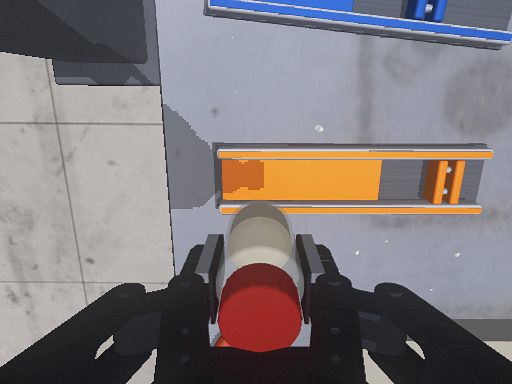

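The wrist view shows the orange lane centred on row 181 from column 220 to 480, with the floor ending at column 381 and the vial held in front. Clearance is only ±2.5 mm, so I'll check the vial's offset and tilt relative to the lane in this view.

```bash
python3 - <<'E'
from h import *
im=get_image("wrist");w=pts(im);X,Y,Z=[w[...,i] for i in range(3)]
H,S,V=cv2.split(cv2.cvtColor(im["frame"],cv2.COLOR_RGB2HSV))
red=((H<6)|(H>174))&(S>150)&(Y<-.2)&(Z>.15)
t=red&(Z>np.percentile(Z[red],90)-.004); q=(w[t]*1000);print("captop z",np.median(q[:,2]),cv2.minEnclosingCircle(q[:,:2].astype(np.float32)))
body=(Z>.1)&(Z<.2)&(abs(X-.4285)<.03)&(abs(Y+.265)<.03)&~red
for z in np.arange(.115,.2,.007):
    s=w[body&(abs(Z-z)<.0035)&(abs(X-.4285)<.012)]*1000
    if len(s)>10:
        A=np.c_[s[:,:2],np.ones(len(s))];c=np.linalg.lstsq(A,-(s[:,:2]**2).sum(1),rcond=None)[0];print(round(z,3),len(s),"c",-c[0]/2,-c[1]/2,"r",np.sqrt(c[0]**2/4+c[1]**2/4-c[2]), "ymax",np.percentile(s[:,1],97))
print("min z body",w[body&(Y>-.262)][:,2].min())
E
```

```text
captop z 205.21267587497954 ((428.5940246582031, -265.22613525390625), 14.103670120239258)
0.129 136 c 428.357252252239 -266.75720182281344 r 17.598218905570462 ymax -249.0119810686582
0.136 195 c 428.4441087124219 -266.0233351441377 r 17.01175491952873 ymax -248.9452126219256
0.143 218 c 428.4480434604598 -266.18637819891507 r 17.22777939433245 ymax -248.8671225858539
0.15 255 c 428.4220157280128 -266.03486696181346 r 17.136334055161402 ymax -248.7216158185225
0.157 300 c 428.43993854790915 -265.8718793854384 r 17.029559426527896 ymax -248.67229922750488
0.164 329 c 428.44668421467946 -265.7067794245971 r 16.95139517634309 ymax -248.5587133009385
0.171 378 c 428.42537885390965 -265.72830586241406 r 16.98558101858106 ymax -248.6118578351025
0.178 440 c 428.4506460869781 -265.5271663890918 r 16.883770824702207 ymax -248.4555254463169
0.185 1138 c 428.48624412744965 -260.43457828710945 r 11.360942681688464 ymax -248.71713099524982
0.192 275 c 428.47905532588686 -265.2062859178217 r 13.295191410368872 ymax -251.32191750888035
min z body 0.1259712789411116
```

```bash
python3 -m inch '[[0,0,0,-1,0,30,-0.3],[0,0,0,0,0,35,-0.3],[0,0,0,0,0,25,-0.3],[0,0,0,0,0,12,-0.3],[0,0,0,0,0,6,-0.3]]'; python3 -m inch '[[0,0,0,0,0,0,-0.3],[0,0,0,0,0,3,-0.3],[0,0,0,0,0,2,-0.3],[0,0,0,0,0,1,-0.3],[0,0,0,0,0,0,-0.3]]'; python3 -c "
from h import *
o=robot.get_obs();print(o['tcp_pos'],o['force'],o['ft_torque'])"
```

```text
clock: 14.88
tcp_pos: [0.4275, -0.2676, 0.0449]
tool_rot: [0.704, 0.71, 0.0, 0.0]
force: [-0.7, -0.1, -0.9]
width: 0.034
gripper_force: 25.8
clock: 15.5
tcp_pos: [0.4273, -0.2677, 0.0391]
tool_rot: [0.704, 0.71, 0.0, -0.0]
force: [-0.1, 0.4, -1.0]
width: 0.0342
gripper_force: 25.8
[ 0.42727496 -0.26769782  0.03908149] [-0.0725227   0.35582586 -0.99874923] [-0.06524682  0.06316637 -0.01675442]
```

The base is inside the channel with no rim contact. I'll set it down.

```bash
python3 -m inch '[[0,0,0,0,0,1,-0.3],[0,0,0,0,0,1,-0.3],[0,0,0,0,0,0,-0.3],[0,0,0,0,0,0,-0.3]]'; python3 -c "
from h import *
o=robot.get_obs();print(o['tcp_pos'],o['force'])"; python3 -m inch '[[0,0,0,0,0,0,0.05],[0,0,0,0,0,0,0.05],[0,0,0,0,0,0,0.05],[0,0,0,0,0,0,0.05]]'
```

```text
clock: 16.0
tcp_pos: [0.4273, -0.2677, 0.037]
tool_rot: [0.704, 0.71, 0.0, -0.0]
force: [0.7, -0.0, -1.5]
width: 0.0339
gripper_force: 25.9
[ 0.42726098 -0.26766966  0.03704112] [ 0.65521221 -0.0100291  -1.54100212]
clock: 16.5
tcp_pos: [0.4274, -0.2678, 0.0372]
tool_rot: [0.704, 0.71, 0.0, 0.0]
force: [0.2, -0.6, 0.5]
width: 0.0447
gripper_force: 0.0
```

```bash
cat > chk.py <<'E'
from h import *
im=get_image("wrist");w=pts(im);X,Y,Z=[w[...,i] for i in range(3)]
H,S,V=cv2.split(cv2.cvtColor(im["frame"],cv2.COLOR_RGB2HSV))
red=((H<6)|(H>174))&(S>150)&(Y<-.2)&(Z>.05)
t=red&(Z>np.percentile(Z[red],90)-.004); q=(w[t]*1000);print("captop z",np.median(q[:,2]),cv2.minEnclosingCircle(q[:,:2].astype(np.float32)))
o=robot.get_obs();print(o["tcp_pos"],o["force"],o["width"],o["clock"])
for z in(.035,.06):
    s=w[(abs(Z-z)<.006)&(abs(X-np.median(q[:,0])/1000)<.012)&(Y>-.275)&(Y<-.245)&~red]*1000
    if len(s)>20:
        A=np.c_[s[:,:2],np.ones(len(s))];c=np.linalg.lstsq(A,-(s[:,:2]**2).sum(1),rcond=None)[0];print(z,len(s),-c[0]/2,-c[1]/2,np.sqrt(c[0]**2/4+c[1]**2/4-c[2]))
E
python3 chk.py
```

```text
captop z 89.1928987983669 ((427.84326171875, -267.3714599609375), 13.9730224609375)
[ 0.42731488 -0.26774609  0.03713777] [-0.40127312  0.02512398  0.63368004] 0.04491231054759337 16.55
0.035 454 427.9316269076558 -268.1461389607883 17.284019926947785
0.06 750 427.8981563409893 -267.61212402562757 16.783869079943408
```

The vial stands on the orange floor (cap top 89 mm), lightly caged by the fingers. I'll lower 8 mm and push it gently along with the rear pad.

```bash
python3 -m inch '[[0,0,0,0,0,8,0.05],[0,0,0,0,3,0,0.05],[0,0,0,0,3,0,0.05],[0,0,0,0,4,0,0.05],[0,0,0,0,4,0,0.05]]'; python3 -m inch '[[0,0,0,0,4,0,0.05],[0,0,0,0,4,0,0.05],[0,0,0,0,4,0,0.05],[0,0,0,0,4,0,0.05],[0,0,0,0,4,0,0.05]]';python3 chk.py
```

```text
clock: 17.18
tcp_pos: [0.4415, -0.2676, 0.0291]
tool_rot: [0.704, 0.71, -0.0, -0.0]
force: [-1.0, -0.5, 0.1]
width: 0.0445
gripper_force: 0.5
clock: 17.8
tcp_pos: [0.4615, -0.2674, 0.029]
tool_rot: [0.704, 0.71, -0.0, -0.0]
force: [-0.8, 0.1, 0.7]
width: 0.0446
gripper_force: 0.5
captop z 89.31133519534532 ((457.9655456542969, -262.8974914550781), 15.098176002502441)
[ 0.46201561 -0.26751731  0.02916431] [-0.58822737 -0.39458823 -0.51200958] 0.044671603575870696 17.85
0.035 534 457.24519727532424 -267.70886201663996 17.021736815731124
0.06 908 457.5984053458022 -267.5100003143328 16.83245228259751
```

Sliding upright with under 1 N. I'll continue to just before the pocket.

```bash
python3 -m inch '[[0,0,0,0,5,0,0.05],[0,0,0,0,5,0,0.05],[0,0,0,0,5,0,0.05],[0,0,0,0,5,0,0.05],[0,0,0,0,5,0,0.05]]'; python3 -m inch '[[0,0,0,0,5,0,0.05],[0,0,0,0,5,0,0.05],[0,0,0,0,5,0,0.05],[0,0,0,0,5,0,0.05],[0,0,0,0,5,0,0.05]]'; python3 -m inch '[[0,0,0,0,4,0,0.05],[0,0,0,0,4,0,0.05],[0,0,0,0,4,0,0.05],[0,0,0,0,4,0,0.05],[0,0,0,0,4,0,0.05]]'; python3 chk.py
```

```text
clock: 18.48
tcp_pos: [0.4866, -0.2672, 0.029]
tool_rot: [0.704, 0.71, 0.0, -0.0]
force: [-0.9, -0.4, -0.1]
width: 0.0449
gripper_force: 0.5
clock: 19.1
tcp_pos: [0.5116, -0.267, 0.029]
tool_rot: [0.704, 0.71, -0.0, -0.0]
force: [-0.5, 0.6, 0.2]
width: 0.0449
gripper_force: 0.5
clock: 19.73
tcp_pos: [0.5315, -0.2669, 0.0291]
tool_rot: [0.704, 0.71, -0.0, -0.0]
force: [-1.9, -0.6, 1.6]
width: 0.0449
gripper_force: 0.7
captop z 89.15800819235122 ((527.7367553710938, -266.2073669433594), 13.86898136138916)
[ 0.53200799 -0.26696726  0.02924022] [-0.09546349  0.61246576  0.69728548] 0.04486228397913897 19.775
0.035 524 527.2040359039269 -266.96203119582214 16.922076354278772
0.06 887 527.7024816459183 -266.93288977868303 16.88570912915492
```

```bash
python3 -m inch '[[0,0,0,0,2.5,0,0.05],[0,0,0,0,2.5,0,0.05],[0,0,0,0,2.5,0,0.05],[0,0,0,0,2.5,0,0.05],[0,0,0,0,0,0,0.05]]'; python3 chk.py; python3 -m inch '[[0,0,0,0,2.5,0,0.05],[0,0,0,0,2.5,0,0.05],[0,0,0,0,2.5,0,0.05],[0,0,0,0,2.5,0,0.05],[0,0,0,0,0,0,0.05]]'; python3 chk.py
```

```text
clock: 20.4
tcp_pos: [0.5417, -0.2668, 0.0291]
tool_rot: [0.704, 0.71, 0.0, 0.0]
force: [0.4, 1.1, 1.1]
width: 0.0448
gripper_force: 0.0
captop z 88.01969746790623 ((548.9297485351562, -262.1384582519531), 14.613692283630371)
[ 0.54157353 -0.26679152  0.02907525] [ 0.65594887  0.34600331 -0.26529887] 0.04474570256566688 20.45
0.035 281 540.2309262725689 -265.56455676921144 15.346087171315256
0.06 838 545.5465038787274 -267.26725650008376 17.1349599144866
clock: 21.08
tcp_pos: [0.5515, -0.2668, 0.0291]
tool_rot: [0.704, 0.71, 0.0, 0.0]
force: [-0.0, 0.1, 0.1]
width: 0.045
gripper_force: 0.1
captop z 85.47355974283244 ((560.336181640625, -262.5857238769531), 14.882174491882324)
[ 0.55154072 -0.26680944  0.02918858] [-0.07807911  0.04293042 -0.87630894] 0.0449002667466091 21.125
0.035 264 550.8675851877141 -264.28382447139643 13.610937137069993
0.06 1049 556.2340918611367 -265.66804618757897 15.046089311728524
```

The vial tipped forward over the pocket edge, cap 85 mm, caged by the front finger. I'll keep pushing gently.

```bash
python3 -m inch '[[0,0,0,0,2,0,0.05],[0,0,0,0,2,0,0.05],[0,0,0,0,0,0,0.05],[0,0,0,0,0,0,0.05]]'; python3 chk.py; python3 -m inch '[[0,0,0,0,2,0,0.05],[0,0,0,0,0,0,0.05],[0,0,0,0,0,0,0.05]]'; python3 chk.py
```

```text
clock: 21.62
tcp_pos: [0.5554, -0.2667, 0.0291]
tool_rot: [0.704, 0.71, 0.0, 0.0]
force: [-1.4, 0.3, -0.1]
width: 0.0448
gripper_force: 0.5
captop z 85.40687715154476 ((564.0525512695312, -262.3984375), 15.165508270263672)
[ 0.55536212 -0.26672328  0.02909999] [-1.03664999 -0.47353237  0.85352557] 0.04451400802440515 21.675
0.035 265 554.5454226015208 -264.56423467744463 13.907746311702324
0.06 1053 559.882014298228 -265.8385771792923 15.255633431035408
clock: 22.05
tcp_pos: [0.5573, -0.2667, 0.029]
tool_rot: [0.704, 0.71, 0.0, 0.0]
force: [-1.1, -0.6, -0.1]
width: 0.0448
gripper_force: 0.6
captop z 85.45783760580822 ((566.0660400390625, -262.2458190917969), 15.183316230773926)
[ 0.55733749 -0.26670228  0.0290658 ] [-1.48669411 -0.58580915 -0.25554789] 0.04485209738160839 22.1
0.035 263 556.5331163933803 -264.53166211977845 13.899984360081323
0.06 1059 561.8554207478423 -265.64152727410664 15.1010337448832
```

```bash
python3 -m inch '[[0,0,0,0,2,0,0.05],[0,0,0,0,0,0,0.05],[0,0,0,0,0,0,0.05],[0,0,0,0,0,0,0.05]]'; python3 chk.py; python3 -m inch '[[0,0,0,0,1.5,0,0.05],[0,0,0,0,0,0,0.05],[0,0,0,0,0,0,0.05]]'; python3 chk.py
```

```text
clock: 22.6
tcp_pos: [0.5594, -0.2666, 0.0291]
tool_rot: [0.704, 0.71, 0.0, 0.0]
force: [-0.6, 0.5, 0.5]
width: 0.045
gripper_force: 0.5
captop z 85.37705899367387 ((568.004638671875, -262.2308349609375), 14.977932929992676)
[ 0.5593629  -0.26669078  0.02908389] [-0.58707603 -0.17921301  0.90766934] 0.044886764499502976 22.65
0.035 263 558.4677869037606 -264.6640004816899 14.0114050858696
0.06 1067 563.8256137088486 -265.85041421091387 15.275315995298364
clock: 23.02
tcp_pos: [0.5608, -0.2667, 0.029]
tool_rot: [0.704, 0.71, 0.0, 0.0]
force: [-1.1, 0.3, 0.7]
width: 0.0451
gripper_force: 0.8
captop z 85.39475821475878 ((570.2080078125, -262.9057312011719), 15.097569465637207)
[ 0.56079452 -0.26665715  0.02905534] [-1.64746448 -0.91130393  1.27040613] 0.044623094054640565 23.075
0.035 263 559.842297957781 -264.7671320131346 14.154822942443735
0.06 1060 565.2623979481297 -265.90994783025906 15.336351429980828
```

```bash
python3 -m inch '[[0,0,0,0,1.5,0,0.05],[0,0,0,0,0,0,0.05],[0,0,0,0,0,0,0.05]]'; python3 chk.py; python3 -m inch '[[0,0,0,0,1.5,0,0.05],[0,0,0,0,0,0,0.05],[0,0,0,0,0,0,0.05]]'; python3 chk.py
```

```text
clock: 23.45
tcp_pos: [0.5624, -0.2667, 0.0291]
tool_rot: [0.704, 0.71, 0.0, 0.0]
force: [-1.2, 0.9, 0.9]
width: 0.0449
gripper_force: 0.7
captop z 85.38980152929113 ((571.5807495117188, -263.3760070800781), 14.990903854370117)
[ 0.56235703 -0.2666591   0.02906821] [-0.89612077  0.39536703  1.47332564] 0.045133685639106545 23.5
0.035 268 561.6240259567535 -264.3832940386991 13.765357121199802
0.06 1055 566.8823427841672 -265.59803254429846 15.075811265798649
clock: 23.88
tcp_pos: [0.5639, -0.2667, 0.0291]
tool_rot: [0.704, 0.71, 0.0, 0.0]
force: [-1.4, -0.8, 1.4]
width: 0.045
gripper_force: 0.7
captop z 85.38786005008157 ((572.832763671875, -262.30804443359375), 15.159895896911621)
[ 0.56383835 -0.26662339  0.02903864] [-0.62960701 -0.39528554  0.45492502] 0.044887712828650186 23.925
0.035 267 562.86333742959 -265.413929443058 14.749579443993778
0.06 1069 568.3490263139877 -265.79980398170693 15.244802962260458
```

The vial's base is past the edge and the push is holding it tilted. I'll back the fingers off so it can right itself.

```bash
python3 -m inch '[[0,0,0,0,-2,0,0.05],[0,0,0,0,-2,0,0.05],[0,0,0,0,-2,0,0.05],[0,0,0,0,0,0,0.05],[0,0,0,0,0,0,0.05]]'; python3 chk.py; python3 - <<'E'
from h import *
save(get_image("wrist"),"w4.png")
E
```

```text
clock: 24.55
tcp_pos: [0.5578, -0.2667, 0.0291]
tool_rot: [0.704, 0.71, 0.0, 0.0]
force: [-0.1, 0.1, -0.6]
width: 0.0446
gripper_force: 0.0
captop z 84.86318627050325 ((566.4002685546875, -263.9627380371094), 15.31562614440918)
[ 0.55784585 -0.26672621  0.02910035] [-0.61252853 -0.05351876  0.43409679] 0.04494501168042054 24.6
0.035 362 558.7924242955044 -266.6110328225588 16.200777091793608
0.06 1111 562.7465886302914 -265.216094383573 14.856081873971394
```

View pics/w4.png

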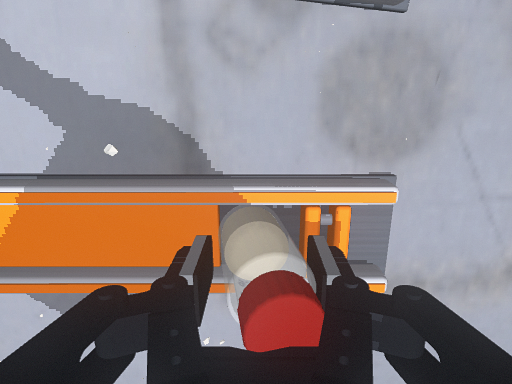

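The wrist view shows the vial's base (255,225) right at the floor edge (col 218), with the stop bars at 312 and 341. The rear rim is resting on the lip with about a 6 mm drop across its base. I'll push it a bit past, then open both fingers so it drops flat.

```bash
python3 -m inch '[[0,0,0,0,2.5,0,0.05],[0,0,0,0,2.5,0,0.05],[0,0,0,0,2,0,0.05],[0,0,0,0,1.5,0,0.05],[0,0,0,0,0,0,0.05]]'; python3 chk.py; python3 -m inch '[[0,0,0,0,1,0,0.05],[0,0,0,0,0,0,0.05],[0,0,0,0,0,0,0.3],[0,0,0,0,0,0,0.3],[0,0,0,0,0,0,0.3]]'; python3 chk.py
```

```text
clock: 25.28
tcp_pos: [0.5664, -0.2666, 0.029]
tool_rot: [0.704, 0.71, 0.0, 0.0]
force: [-0.5, 0.7, 0.9]
width: 0.0446
gripper_force: 0.6
captop z 84.82941244593184 ((571.03515625, -266.52099609375), 13.98982048034668)
[ 0.56632491 -0.26660285  0.02900666] [-1.19446606  0.4272509   0.766675  ] 0.044622253990351766 25.325
0.035 361 563.4919684159929 -267.0656485485062 16.645823008039212
0.06 1146 567.6687047014509 -265.1965017806027 14.785852219063068
clock: 25.95
tcp_pos: [0.5674, -0.2666, 0.0291]
tool_rot: [0.704, 0.71, 0.0, 0.0]
force: [0.2, -0.4, -0.6]
width: 0.0556
gripper_force: 0.0
captop z 83.203210138369 ((558.2742919921875, -267.0243225097656), 14.284906387329102)
[ 0.56739079 -0.26663953  0.02910383] [ 1.09905559 -0.54110948  0.64160866] 0.05551298752446061 26.0
0.035 535 558.6075977627887 -267.57851793141407 17.0793039499679
0.06 1439 558.8575441336245 -262.3339029777312 11.815924111100768
```

The vial dropped in upright: cap centre 558.3, body 558.6, top at 83–84 mm. I'll centre the fingers, open and lift away.

```bash
python3 -m inch '[[0,0,0,0,-4,0,0.5],[0,0,0,0,-4,0,0.8],[0,0,0,0,0,0,0.8],[0,0,0,0,0,-15,0.8],[0,0,0,0,0,-25,0.8]]'; python3 -m inch '[[0,0,0,0,0,-40,0.8],[0,0,0,0,0,-40,0.8],[0,0,0,0,-30,0,0.8],[0,0,0,0,-30,0,0.8],[0,0,0,0,0,0,0.8]]'; python3 chk.py; python3 - <<'E'
from h import *
im=get_image("wrist");w=pts(im);X,Y,Z=[w[...,i] for i in range(3)]
H,S,V=cv2.split(cv2.cvtColor(im["frame"],cv2.COLOR_RGB2HSV))
f=(H>8)&(H<20)&(S>170)&(abs(Y+.267)<.016);o=w[f]*1000
fl=o[(o[:,2]<15)];st=o[o[:,2]>17];print("floor end",np.percentile(fl[:,0],99),"stop",np.percentile(st[:,0],[1,99]) if len(st) else None)
b=get_image("top");w=pts(b);H,S,V=cv2.split(cv2.cvtColor(b["frame"],cv2.COLOR_RGB2HSV));Z=w[...,2]
for n,m in dict(teal=(H>80)&(H<95)&(S>120)&(Z>.07)&(Z<.1),pur=(H>130)&(H<150)&(S>100)&(Z>.07)&(Z<.1)).items(): print(n,np.median(w[m],0), m.sum())
E
```

```text
clock: 26.62
tcp_pos: [0.5589, -0.2664, 0.0695]
tool_rot: [0.704, 0.71, -0.0, -0.001]
force: [0.4, -1.2, -0.0]
width: 0.0767
gripper_force: 0.0
clock: 27.25
tcp_pos: [0.4983, -0.2672, 0.1501]
tool_rot: [0.705, 0.709, -0.0, 0.0]
force: [-0.2, -0.2, 0.4]
width: 0.077
gripper_force: 0.0
captop z 83.20128631973442 ((558.5008544921875, -267.5398864746094), 14.087224006652832)
[ 0.49938198 -0.26738116  0.1502143 ] [0.68668733 0.29675551 0.09498706] 0.07684815422265058 27.3
0.035 96 558.5377389512503 -267.25518048294975 16.7410521838074
0.06 282 557.9225089228473 -262.44405098938677 11.683150589974337
floor end 580.9755694777356 stop [580.58690071 603.01938222]
teal [0.47380167 0.04287882 0.08011469] 145
pur [0.39535498 0.09294384 0.0804488 ] 78
```

The cap top is exactly 6 mm lower than on the lane floor, the vial is upright in the pocket, and the robot is clear.

```bash
python3 -c "
from plant import robot
print(robot.sign_off())"
```

```text
the job is handed in; nothing more can be done
None
```

The pan sank under the vial, so it is heavy: it now stands upright in the orange lane's pocket, let go, and the job was handed in at about 27 s of the 64 s allowed, with wrist readings of about 2 N or less while it was pushed along the lane.

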